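# Ready the routing station

## Robot

A 6-joint arm with a two-finger parallel gripper is mounted at the origin on the work surface. World frame = base frame: x ahead of the robot, y to its left, z up, the work surface at z = 0. Lengths are in mm, angles in rad, forces in N, time in s.
With the tool pointing down it reaches from about 400 to 925 mm from the base axis. Payload 12.5 kg.
Tool frame: the origin (TCP) lies between the finger pads, 19 mm behind the fingertips; this is the grasp point; z points along the fingers, y is the line along which they close (so a half turn about z gives the same grasp; the last joint's range is limited). The gripper opens to 95 mm and grips with 3 to 60 N. Pads are 20 mm wide; open, the fingers measure 119 mm over their backs; the gripper's body (75 mm by 180 mm) begins 59 mm behind the grasp point.
Start: joints at [1.022, 0.491, 1.559, -0, 1.092, -0.106], TCP at [267.78, 564.746, 233.461] pointing down, gripper open.
Joint ranges: [-3.1, 3.1], [-0.84, 2.19], [0.05, 2.79], [-1.13, 4.28], [0.06, 2.93], [-2.69, 2.69]. Speed limits (rad/s): [2.22, 2.22, 2.79, 3.14, 3.14, 3.14].

## Interface

Orientations are given as [roll, pitch, yaw] about the fixed x, y, z axes, in that order (R = Rz(yaw) Ry(pitch) Rx(roll)).
In Python, from cell import env gives the robot as it stands.
- The arm moves only by the tool carry_out, never from a script. Its argument "series" is a list of rows, each a list of 4 numbers: the shift along the world's x, y, z normalised to -1 to 1, where 1 is 5 cm, then the turn about the world's z normalised to -1 to 1, where 1 is 6 degrees. In form: [[x, y, z, turn], ...]. A call has exactly 5 rows; each row shifts and turns the commanded pose from where the row before left it; what a row does not reach is not made up. A row lasts 1/10 s, in which the tool goes at most 50 mm and 8.59 degrees, less where a joint would pass 70% of its speed; a pose out of reach is approached as far as the arm can. A call with a number of a shift or a turn outside -1 to 1 is refused whole. A call with a gripper value outside its range is refused whole. "fingers" is the closure, from -1 (fully open) to 1 (shut), set as the call begins (left out, the last holds). The fingers move at their own pace and stop on an object; the grip force is fixed at half the most. Time passes only in rows, so rows that do not move let the fingers close, or fill a call up. It gives the time, the measured TCP pose, the force, the opening and the grip force at its end, in the units of the state.
- env.state(): the state, without advancing time (a new reading comes with each control period).
- env.read_camera(name): name is "scene" or "top" or "wrist"; returns the picture (384x512x3 uint8, red, green, blue); there is no depth.
- env.calibration(name): a dict with "K" (3x3 intrinsics, pixels), "pose" (4x4, takes a point from camera to world coordinates). Camera axes: x right, y down, z forward; pixel columns grow to the right and rows downward; lengths in mm; the calibration is good to about 2 mm. A picture is of the moment at which its call begins: read the wrist's pose just before it. calibration takes no time and is no camera call; for the wrist camera it gives the pose at the moment of the call.
- env.job_done(): hands the job in; it is judged then, once.
Trained networks look in the newest picture that a camera, given by its name, has taken for a name from the list of things; names that differ only in an ending like _2 or _b are one class to them, and where a whole thing is asked for, a point or a joint stands for the part that bears it (a point fixed in the world has none). Each returns a list of dicts, best first, with "conf" (0 to 1); they miss things now and then, are a little off and sometimes report something else, mostly with a low value. They report only what shows in the picture. A call takes as long as a camera call. They do not tell look-alikes from the thing itself.
- env.look_for(camera, label): "position" ([row, column] as shares, 0 to 1, of the picture: columns of its width, rows of its height, amid what is visible of it).
The state is a dict: "t": time; "joints": joint angles; "qvel": joint speeds; "tau": joint torques, N m; "eef_pos": TCP position; "tcp_rot": TCP orientation; "ft_force": force on the tool from outside, world axes, zero at the start; "moment": the same for the moment, N m; "opening": opening from 0.0 (shut) to 1.0 (fully open); "grip_force": force on a finger pad.
Only numpy, scipy, OpenCV 4.12 (cv2) and the standard library are available. Lean on these libraries where they do the work, as an engineer would, in place of code of your own. Each camera call takes 0.05 s, during which the arm holds its last target. There are 200 camera calls.

## Task

Get the routing station ready for the next cut: hang the orange push block by its handle on the two-prong hook, its handle bar lying across both prongs, and turn the lift dial until its white pointer lines up with the red index tab. Do it in either order, leave the block hanging still, and do not disturb the tape measures, the paint tin or the hammer.

Things in the scene. Friction and masses are not known exactly. Their poses are not given: they have to be found in the camera images.
- router_station: Routing station fixed to the bench: plywood board 260 x 200 mm carrying an aluminium plate (upper face 28 mm above the bench). Origin: centre of its underside; x runs towards its blue fence (30 mm thick, top 73 mm above the bench, its centre 112 mm from the origin), z up. The lift dial's vertical axis is at x = -45 mm, y = 0 in this frame.
- lift_dial (a joint): Lift dial angle (rad), grows CLOCKWISE seen from above, end stops 0 and 4.2; at 0 the pointer points along the station's x. Stiff (0.1 N m), stays where left. Black round skirt 80 mm in diameter, top 36.5 mm above the bench, carrying a grey grip bar 60 mm long, 16 mm wide, 38 mm high (top 74.5 mm above the bench) that lies along the line of the pointer.
- dial_grip (a point): Point on the dial's axis in the middle of the grip bar, 62.5 mm above the bench, 12 mm below the bar's top: a good height for the TCP when gripping across the bar (fingertips then clear the skirt by 7 mm).
- dial_pointer (a point): Outer end of the dial's white pointer line, on the rim of the skirt, 40 mm from the dial's axis. Only this end of the bar carries white.
- index_mark (a point): Where the pointer's end must be: the point on the circle of the skirt's rim (40 mm from the dial's axis, same height as dial_pointer) that the red index tab points at. The tab, 26 x 12 x 5 mm, is fixed on the plate just outside the skirt. From the start the dial must turn clockwise, 0.7 to 2.6 rad, to get there.
- push_block: Orange push block, about 0.35 kg: flat sole 180 (x) x 75 (y) x 18 mm, with a bridge handle above it. Origin: centre of the sole's underside; x along the sole and the handle, z up. It begins standing on its sole.
- push_handle (a point): Middle of the push block's handle bar: rounded square bar 22 x 22 mm along the block's x, its axis 79 mm above the sole's underside, carried by two posts at x = -65 and +65 mm (each 20 mm thick along x). Clear opening under the bar: 110 mm between the posts, 50 mm between the sole and the bar.
- hook_rack: Hook rack fixed to the bench: wooden foot 160 x 200 x 20 mm, cross rail (135-165 mm up, front face x = 56 mm) on posts at y = +-75 mm. Origin: centre of underside; x points from the prong tips to the rail. Two level steel prongs 8 mm thick, axis 150 mm above the bench, at y = +-35 mm, run from the rail to x = -42 mm, then turn up to tips (top 164 mm up, outermost x = -56 mm).
- hook_seat (a point): Where the middle of the push block's handle bar rests when it hangs well: midway between the prongs, 165 mm above the bench, x = 0 of the rack, the bar lying across both prongs (along the rack's y), prongs passing between bar and sole. The bar may rest up to 25 mm in front of this point or 35 mm behind it.
- tape_a: Bystander, leave alone: yellow and black tape measure lying flat, 85 x 66 x 42 mm. Origin: at its underside.
- tape_b: Bystander, leave alone: second yellow and black tape measure, the same. Origin: at its underside.
- paint_tin: Bystander, leave alone: round steel tin with a red label, 100 mm across, 120 mm high. Origin: at its underside.
- mallet: Bystander, leave alone: hammer with a wooden handle, 260 mm long. Origin: at its underside.
Things that resemble listed ones, but are neither listed nor needed, are in the scene too. Several things have the shape of the push_block; the one meant has the colours described above.

How it is judged:
By the outcome, as a careful person would: the job done as asked, in the order asked, and still so for the second after the job is handed in, with the robot touching nothing.
It also fails if it takes over 64 s, if anything falls off the work surface, if the arm or the gripper's body presses on something with over 40 N, if the wrist force passes 120 N, or if a joint passes its speed limit or range.

## Working session

There is one attempt and no reset: what is moved stays moved. The work goes in short steps, Python scripts to look and compute and a tool call to move; the robot and the scene stay as the last step left them, time stands still between calls to the robot, and variables do not carry over. Pictures are saved under pics/ and viewed, at most 10 in all, crops included, and the job is handed in when it is done.

Besides the shell and the picture viewer there is one more tool, called after "Call:" in YAML: its name, and indented under it one key for each argument. carry_out: Moves the arm, as the interface text tells. Its arguments: {"type":"object","properties":{"series":{"type":"array","items":{"type":"array","items":{"type":"number","minimum":-1,"maximum":1}}},"fingers":{"type":"number"}},"required":["series"]}

```bash
mkdir -p pics; cat > h.py <<'E'
from cell import env
import numpy as np, cv2
def shot(cam,name=None):
    im=env.read_camera(cam)
    if name: cv2.imwrite(f'pics/{name}.png',im[:,:,::-1])
    return im
def ray(cam,uv,z,cal=None):
    c=cal or env.calibration(cam);K=np.array(c['K']);T=np.array(c['pose'])
    d=T[:3,:3]@np.linalg.inv(K)@np.array([uv[0],uv[1],1.]);o=T[:3,3]
    return o+d*(z-o[2])/d[2]
def proj(cam,p,cal=None):
    c=cal or env.calibration(cam);K=np.array(c['K']);T=np.array(c['pose'])
    q=K@(T[:3,:3].T@(np.asarray(p)-T[:3,3]));return q[:2]/q[2]
def look(cam,l):
    return [(round(d['conf'],2),round(d['position'][1]*512,1),round(d['position'][0]*384,1)) for d in env.look_for(cam,l)]
E
python3 - <<'E'
from h import *
a=shot('top');b=shot('scene')
cv2.imwrite('pics/a.png',np.hstack([cv2.resize(a,(800,600))])[:,:,::-1])
cv2.imwrite('pics/b.png',cv2.resize(b,(800,600))[:,:,::-1])
for l in ['push_block','push_handle','dial_grip','dial_pointer','index_mark','hook_rack','hook_seat','router_station']:
    print(l,look('top',l),look('scene',l))
print(env.state())
for c in('top','scene'):print(env.calibration(c))
E
```

```text
push_block [(0.71, 261.6, 178.4), (0.71, 349.2, 278.6), (0.57, 191.2, 271.3)] [(0.75, 158.9, 182.6), (0.7, 234.7, 230.5), (0.6, 293.3, 173.1), (0.46, 246.6, 191.3)]
push_handle [(0.7, 190.2, 271.6), (0.64, 348.8, 280.0), (0.58, 262.2, 179.5)] [(0.95, 156.2, 182.9), (0.81, 293.1, 175.3)]
dial_grip [(0.97, 170.5, 189.7), (0.15, 347.4, 177.3)] []
dial_pointer [(0.91, 170.4, 192.9)] [(0.6, 327.6, 209.8)]
index_mark [(0.24, 345.1, 177.6)] []
hook_rack [(0.55, 344.2, 180.7)] [(0.73, 154.7, 232.5)]
hook_seat [(0.56, 347.2, 176.7)] [(0.87, 155.9, 234.1)]
router_station [(0.7, 171.0, 180.6)] [(0.8, 332.6, 226.7)]
{'t': 0.9, 'joints': array([ 1.02239453e+00,  4.90874317e-01,  1.55890436e+00, -1.08751776e-05,
        1.09171768e+00, -1.05600635e-01]), 'qvel': array([ 6.78942588e-04,  8.40726376e-04,  3.94667228e-04, -1.35183648e-04,
        3.69312276e-04,  1.06536028e-05]), 'tau': array([ 1.89820988e-03, -6.12455678e+01, -2.58432913e+01,  6.95491210e-02,
        4.43831307e-02,  3.31160754e-05]), 'eef_pos': array([267.78131549, 564.73722053, 233.47540226]), 'tcp_rot': array([3.14149791e+00, 1.
[... 521 characters left out ...]
 1.22260780e+01],
       [ 6.66218123e-04, -1.12306715e-01, -9.93673366e-01,
         1.59583884e+03],
       [ 0.00000000e+00,  0.00000000e+00,  0.00000000e+00,
         1.00000000e+00]])}
{'K': array([[451.93231462,   0.        , 253.15686922],
       [  0.        , 451.93231462, 191.11252741],
       [  0.        ,   0.        ,   1.        ]]), 'pose': array([[ 1.50858553e-01,  5.62102838e-01, -8.13192533e-01,
         1.72233546e+03],
       [ 9.88515101e-01, -7.83523924e-02,  1.29223832e-01,
        -1.69763217e+02],
       [ 8.92150204e-03, -8.23347619e-01, -5.67467272e-01,
         9.80307790e+02],
       [ 0.00000000e+00,  0.00000000e+00,  0.00000000e+00,
         1.00000000e+00]])}
```

View pics/a.png

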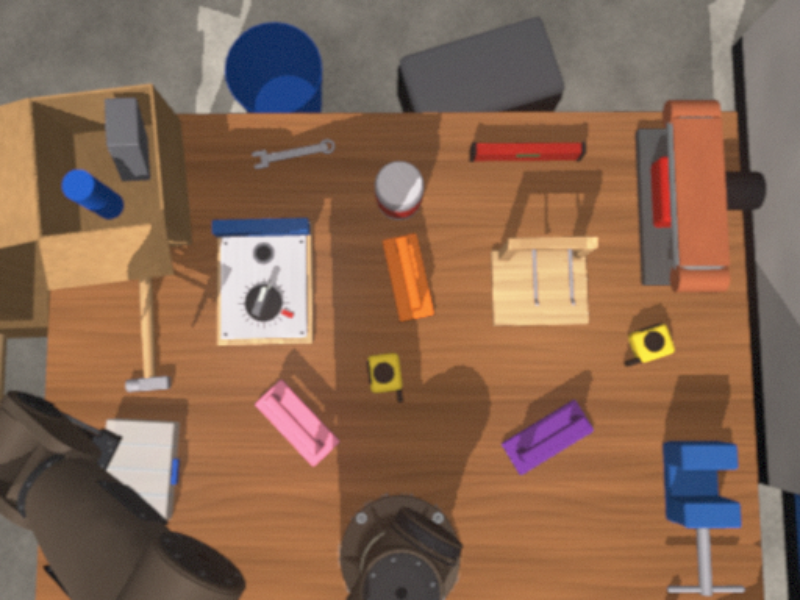

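View pics/b.png

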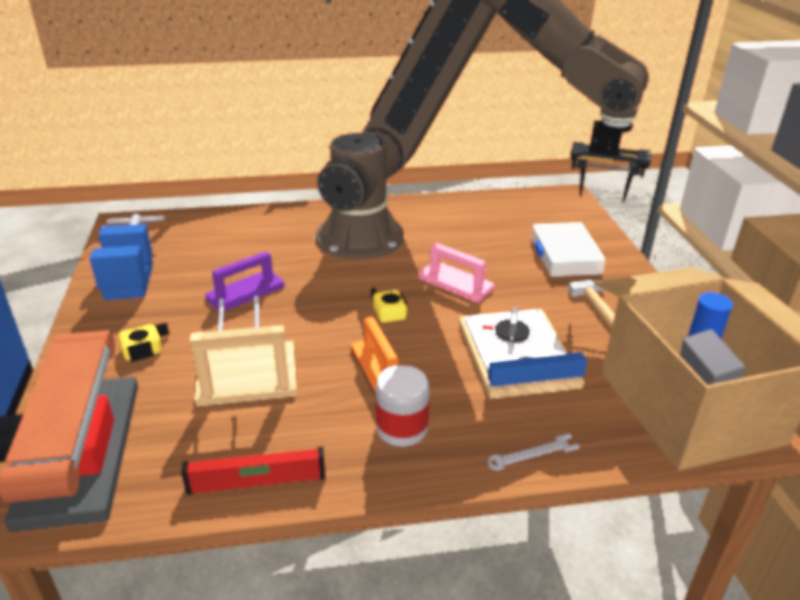

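The top view at 800x600 shows three push-block shapes: orange at (408,278), pink at (297,422) and purple at (548,437). I choose orange. The dial is at (263,300), its red tab at (287,313) and the hook rack at (540,285). Next is a close crop to check the choice, plus rough positions.

```bash
python3 - <<'E'
from h import *
im=shot('top')
c=im[130:225,130:225]; d=im[130:225,220:315]
o=np.hstack([cv2.resize(x,(399,399),interpolation=cv2.INTER_CUBIC) for x in(c,d)])
cv2.imwrite('pics/c.png',o[:,:,::-1])
s=512/800
for n,uv,z in [('orange bar',(408,276),90),('dial top',(263,300),60),('tab',(287,313),33),('stCorners',(218,345),18),('',(311,342),18),('rackfoot',(495,325),20),('',(588,323),20),('rail',(507,244),165),('',(598,244),165),('prongtips',(537,302),160),('',(572,301),160),('prong base',(536,248),150),('',(572,248),150),('tin',(400,175),120),('tape',(385,373),40)]:
    print(n,ray('top',(uv[0]*s,uv[1]*s),z).round(0))
print(env.calibration('wrist'))
E
```

```text
orange bar [569. -22.  90.]
dial top [525. 277.  60.]
tab [500. 231.  33.]
stCorners [435. 378.  18.]
 [440. 182.  18.]
rackfoot [ 474. -206.   20.]
 [ 477. -402.   20.]
rail [ 620. -212.  165.]
 [ 619. -389.  165.]
prongtips [ 507. -269.  160.]
 [ 508. -336.  160.]
prong base [ 614. -271.  150.]
 [ 614. -342.  150.]
tin [771.  -6. 120.]
tape [374.  26.  40.]
{'K': array([[296.9410933 ,   0.        , 253.01775344],
       [  0.        , 296.9410933 , 191.37008862],
       [  0.        ,   0.        ,   1.        ]]), 'pose': array([[ 4.28226728e-01,  8.70022382e-01,  2.44300889e-01,
         1.97596644e+02],
       [ 9.03671290e-01, -4.12359583e-01, -1.15489278e-01,
         5.97197379e+02],
       [ 2.61555811e-04,  2.70223296e-01, -9.62797643e-01,
         3.85548164e+02],
       [ 0.00000000e+00,  0.00000000e+00,  0.00000000e+00,
         1.00000000e+00]])}
```

View pics/c.png

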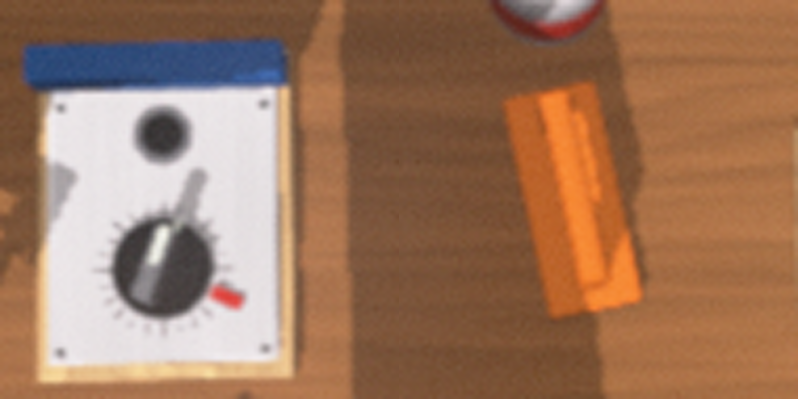

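The crop confirms it: the solid orange block has a bridge handle. The dial's white pointer end points up and slightly right, and the red tab sits about 100° clockwise of it. I'll move above the dial for a wrist view.

Call:
carry_out:
  series:
    - [0.5,-0.57,0,0.25]
    - [0.5,-0.57,0,0.25]
    - [0.5,-0.57,0,0.25]
    - [0.5,-0.57,0,0.25]
    - [0.5,-0.57,0,0.25]

```text
t: 1.45
eef_pos: [393.6, 421.1, 233.6]
tcp_rot: [3.141, 0.0, 2.831]
ft_force: [0.4, 0.9, -0.5]
opening: 1.0
grip_force: 0.0
```

Call:
carry_out:
  series:
    - [0.5,-0.57,0,0.25]
    - [0.5,-0.57,0,0.25]
    - [0.5,-0.57,0,0.25]
    - [0.5,-0.57,0,0.25]
    - [0.5,-0.57,0,0.25]

```text
t: 1.95
eef_pos: [518.7, 278.4, 233.6]
tcp_rot: [3.141, 0.0, 2.962]
ft_force: [1.3, 1.0, 0.6]
opening: 0.998
grip_force: 0.0
```

```bash
python3 - <<'E'
from h import *
cal=env.calibration('wrist');im=shot('wrist')
cv2.imwrite('pics/d.png',cv2.resize(im,(800,600),interpolation=cv2.INTER_CUBIC)[:,:,::-1])
np.save('cal_d.npy',cal,allow_pickle=True);cv2.imwrite('d_raw.png',im[:,:,::-1])
for l in ['dial_grip','dial_pointer','index_mark','lift_dial']:
    r=look('wrist',l);print(l,r,[ray('wrist',x[1:],36.5 if l!='dial_grip' else 74.5,cal).round(1) for x in r])
s=env.state();print(s['t'],s['eef_pos'],s['tcp_rot'])
E
```

```text
dial_grip [(0.84, 259.7, 177.8), (0.61, 32.9, 219.4)] [array([514.8, 286.2,  74.5]), array([516.4,  28.5,  74.5])]
dial_pointer [(0.75, 257.2, 177.1)] [array([522.2, 282.7,  36.5])]
index_mark [(0.57, 213.6, 162.4)] [array([495.3, 234.8,  36.5])]
lift_dial [(0.85, 260.2, 175.5)] [array([520.9, 286.6,  36.5])]
2.2 [517.48804227 279.87288393 233.37814139] [ 3.14150758e+00 -3.67454875e-04  2.95987005e+00]
```

View pics/d.png

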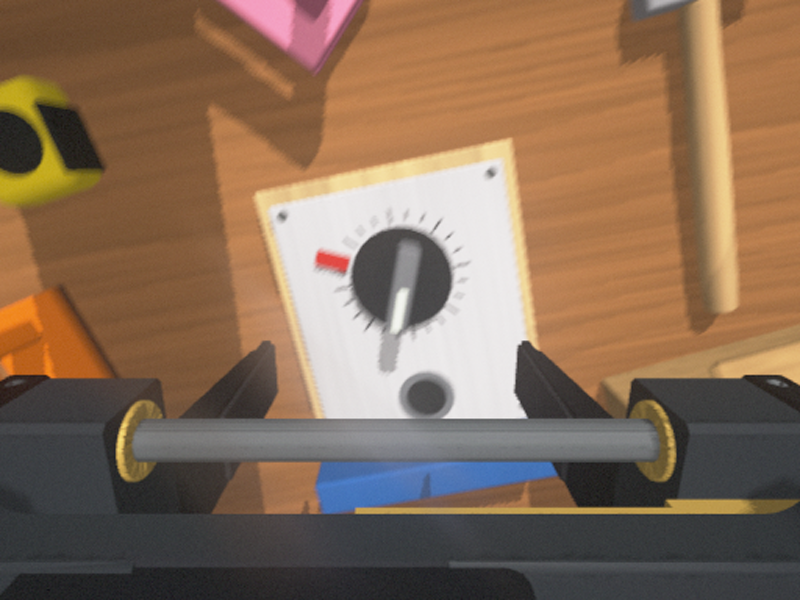

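The wrist view shows the dial centre near (402,277), the pointer's white end at the lower side near (397,325), and the red tab at (332,262). I'll fit these precisely.

```bash
cat > dial.py <<'E'
from h import *
def fit(im,cal,c0,verbose=True):
    hsv=cv2.cvtColor(im,cv2.COLOR_RGB2HSV).astype(int);H,W=im.shape[:2]
    vv,uu=np.mgrid[:H,:W]
    uc=proj('wrist',c0,cal); near=np.hypot(uu-uc[0],vv-uc[1])<55
    red=near&((hsv[...,0]<8)|(hsv[...,0]>172))&(hsv[...,1]>140)&(hsv[...,2]>90)
    n,lab,st,cen=cv2.connectedComponentsWithStats(red.astype(np.uint8))
    k=1+np.argmax(st[1:,4]);ys,xs=np.where(lab==k)
    P=np.array([ray('wrist',(x,y),33,cal)[:2] for x,y in zip(xs,ys)])
    tab=P.mean(0);w,V=np.linalg.eigh(np.cov((P-tab).T))
    dark=near&(hsv[...,2]<75)
    m=cv2.morphologyEx(dark.astype(np.uint8),cv2.MORPH_OPEN,np.ones((5,5)))
    cs,_=cv2.findContours(m,cv2.RETR_EXTERNAL,cv2.CHAIN_APPROX_NONE);c=cv2.convexHull(max(cs,key=cv2.contourArea))[:,0]
    # hull of skirt top -> world circle
    Q=np.array([ray('wrist',p,36.5,cal)[:2] for p in c])
    A=np.c_[2*Q,np.ones(len(Q))];s=np.linalg.lstsq(A,(Q**2).sum(1),rcond=None)[0]
    r=np.sqrt(s[2]+s[0]**2+s[1]**2)
    return tab,np.sqrt(12*w),V[:,1],s[:2],r
E
python3 - <<'E'
from dial import *
im=cv2.imread('d_raw.png')[:,:,::-1].copy();cal=np.load('cal_d.npy',allow_pickle=True).item()
tab,sz,ax,c,r=fit(im,cal,(521,284,36.5))
print('tab',tab,sz,ax,'circle',c,r)
d=tab-c;print('tab ang',np.degrees(np.arctan2(d[1],d[0])),np.hypot(*d),'axis',np.degrees(np.arctan2(ax[1],ax[0])))
# rectified images, z=74.5 & 36.5, 0.25mm/px, 100mm; up=+x, right=-y
outs=[]
for z in(74.5,36.5):
    g=np.array([[proj('wrist',(c[0]+(200-i)*.3,c[1]-(j-200)*.3,z),cal) for j in range(400)] for i in range(400)],np.float32)
    o=cv2.remap(im,g[...,0],g[...,1],cv2.INTER_CUBIC)
    cv2.circle(o,(200,200),133,(0,255,0),1);cv2.drawMarker(o,(200,200),(255,0,255));outs.append(o)
cv2.imwrite('pics/e.png',np.hstack(outs)[:,:,::-1])
E
```

```text
Traceback (most recent call last):
  File "dial.py", line 13, in fit
    cs,_=cv2.findContours(m,cv2.RETR_EXTERNAL,cv2.CHAIN_APPROX_NONE);c=cv2.convexHull(max(cs,key=cv2.contourArea))[:,0]
                                                                                      ~~~^^^^^^^^^^^^^^^^^^^^^^^^
ValueError: max() iterable argument is empty
```

```bash
cat > r.py <<'E'
from dial import *
im=cv2.imread('d_raw.png')[:,:,::-1].copy();cal=np.load('cal_d.npy',allow_pickle=True).item()
print(proj('wrist',(521,284,36.5),cal),im[177,240],im[160,245],im[185,275])
tab,sz,ax,c,r=fit(im,cal,(521,284,36.5))
print('tab',tab,sz,ax,'circle',c,r)
d=tab-c;print('tab ang',np.degrees(np.arctan2(d[1],d[0])),np.hypot(*d),'axis',np.degrees(np.arctan2(ax[1],ax[0])))
outs=[]
for z in(74.5,36.5):
    g=np.array([[proj('wrist',(c[0]+(200-i)*.3,c[1]-(j-200)*.3,z),cal) for j in range(400)] for i in range(400)],np.float32)
    o=cv2.remap(im,g[...,0],g[...,1],cv2.INTER_CUBIC)
    cv2.circle(o,(200,200),133,(0,255,0),1);cv2.drawMarker(o,(200,200),(255,0,255));outs.append(o)
cv2.imwrite('pics/e.png',np.hstack(outs)[:,:,::-1])
E
sed -i 's/dark=near&(hsv\[...,2\]<75)/dark=near\&(hsv[...,2]<110)/' dial.py; python3 r.py
```

```text
[258.12084025 175.92328248] [70 67 70] [76 73 73] [76 73 76]
tab [501.09606399 232.53720837] [ 8.43078965 21.84157717] [0.43423602 0.90079914] circle [523.08707183 281.64445173] 38.1043280663113
tab ang -114.1235973740827 53.80637301061538 axis 64.26330964629345
```

View pics/e.png

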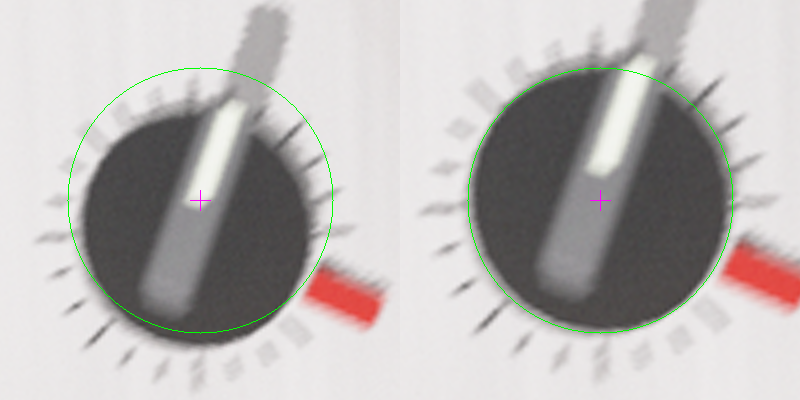

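Dial axis ≈ (522, 281.6). The pointer is at −20.5° and the tab at −115°, so about 94° clockwise is needed. Descending to grip.

Call:
carry_out:
  series:
    - [0.09,0.03,-0.6,-0.84]
    - [0,0,-0.7,-0.84]
    - [0,0,-0.7,0]
    - [0,0,-0.7,0]
    - [0,0,-0.6,0]

```text
t: 2.7
eef_pos: [521.1, 282.4, 67.0]
tcp_rot: [-3.141, -0.001, 2.786]
ft_force: [-0.2, 0.3, -0.2]
opening: 1.001
grip_force: 0.0
```

Call:
carry_out:
  series:
    - [0,0,-0.1,0]
    - [0,0,0,0]
    - [0,0,0,0]
    - [0,0,0,0]
    - [0,0,0,0]

```text
t: 3.2
eef_pos: [522.7, 281.5, 64.8]
tcp_rot: [3.14, 0.002, 2.785]
ft_force: [0.3, -0.4, 0.2]
opening: 1.003
grip_force: 0.0
```

Call:
carry_out:
  series:
    - [0,0,-0.04,0]
    - [0,0,0,0]
    - [0,0,0,0]
    - [0,0,0,0]
    - [0,0,0,0]
  fingers: 1

```text
t: 3.7
eef_pos: [522.3, 281.2, 61.5]
tcp_rot: [3.142, -0.0, 2.785]
ft_force: [-0.6, 0.2, 0.4]
opening: 0.638
grip_force: 0.0
```

Call:
carry_out:
  series:
    - [0,0,0,0]
    - [0,0,0,0]
    - [0,0,0,0]
    - [0,0,0,0]
    - [0,0,0,0]

```text
t: 4.2
eef_pos: [522.5, 281.5, 61.5]
tcp_rot: [3.141, 0.0, 2.785]
ft_force: [5.8, 22.6, -5.4]
opening: 0.214
grip_force: 11.7
```

Call:
carry_out:
  series:
    - [0,0,0,0]
    - [0,0,0,0]
    - [0,0,0,0]
    - [0,0,0,0]
    - [0,0,0,0]

```text
t: 4.7
eef_pos: [523.3, 283.7, 61.5]
tcp_rot: [3.137, 0.002, 2.784]
ft_force: [3.2, 19.0, -6.7]
opening: 0.161
grip_force: 30.0
```

Call:
carry_out:
  series:
    - [0.02,0.05,0,0]
    - [0,0,0,-0.5]
    - [0,0,0,-1]
    - [0,0,0,-1]
    - [0,0,0,-1]

```text
t: 5.2
eef_pos: [523.3, 283.8, 61.5]
tcp_rot: [3.141, 0.0, 2.414]
ft_force: [-0.5, 0.7, 0.8]
opening: 0.171
grip_force: 30.0
```

Call:
carry_out:
  series:
    - [0,0,0,-1]
    - [0,0,0,-1]
    - [0,0,0,-1]
    - [0,0,0,-1]
    - [0,0,0,-1]

```text
t: 5.7
eef_pos: [523.1, 283.7, 61.5]
tcp_rot: [-3.141, 0.0, 1.89]
ft_force: [-1.4, 0.9, 1.3]
opening: 0.168
grip_force: 30.0
```

Call:
carry_out:
  series:
    - [0,0,0,-1]
    - [0,0,0,-1]
    - [0,0,0,-1]
    - [0,0,0,-1]
    - [0,0,0,-1]

```text
t: 6.2
eef_pos: [522.9, 283.6, 61.5]
tcp_rot: [-3.141, 0.001, 1.367]
ft_force: [-1.6, 0.1, 1.9]
opening: 0.166
grip_force: 30.0
```

Call:
carry_out:
  series:
    - [0,0,0,-1]
    - [0,0,0,-1]
    - [0,0,0,0]
    - [0,0,0,0]
    - [0,0,0,0]

```text
t: 6.7
eef_pos: [522.8, 283.7, 61.5]
tcp_rot: [-3.141, 0.001, 1.164]
ft_force: [-4.2, 0.6, 2.9]
opening: 0.169
grip_force: 30.0
```

Call:
carry_out:
  series:
    - [0,0,0,0]
    - [0,0,0,0]
    - [0,0,0,0]
    - [0,0,0,0]
    - [0,0,0,0]
  fingers: -1

```text
t: 7.2
eef_pos: [523.4, 283.7, 61.5]
tcp_rot: [3.141, -0.0, 1.162]
ft_force: [-0.2, 0.5, -0.4]
opening: 0.53
grip_force: 0.0
```

Call:
carry_out:
  series:
    - [0,0,0.2,0]
    - [0,0,0.8,0]
    - [0,0,0.8,0]
    - [0,0,0.8,0]
    - [0,0,0.8,0]

```text
t: 7.7
eef_pos: [523.0, 283.6, 234.0]
tcp_rot: [3.141, -0.0, 1.162]
ft_force: [0.4, -0.5, 0.3]
opening: 0.951
grip_force: 0.0
```

Call:
carry_out:
  series:
    - [0,0,0,0]
    - [0,0,0,0]
    - [0,0,0,0]
    - [0,0,0,0]
    - [0,0,0,0]

```text
t: 8.2
eef_pos: [523.1, 283.6, 230.4]
tcp_rot: [-3.14, 0.001, 1.162]
ft_force: [0.3, 0.1, 0.8]
opening: 0.998
grip_force: 0.0
```

```bash
sed -i "s#^im=.*#cal=env.calibration('wrist');im=shot('wrist')#; s#(521,284,36.5)#(523,283,36.5)#g; s#pics/e#pics/f#" r.py; python3 r.py
```

```text
[254.40644056 174.14746897] [75 74 73] [93 92 94] [65 64 65]
tab [498.98724217 233.41030524] [ 9.97766529 24.05190157] [0.39837937 0.91722074] circle [522.03296052 284.32248114] 39.09012676855839
tab ang -114.35418583397028 55.885192936941806 axis 66.52309615397972
```

View pics/f.png

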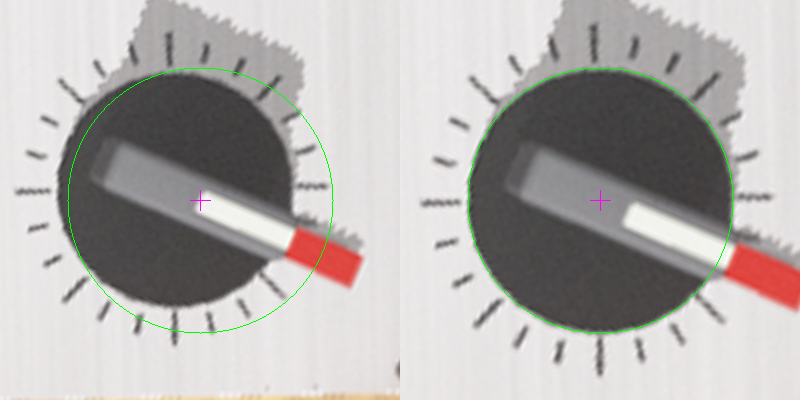

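The rectified view after release shows the white pointer running straight into the red tab at (735,260), within about 1°. On to the block.

Call:
carry_out:
  series:
    - [0.08,-0.6,0,-0.88]
    - [0.08,-0.6,0,-0.88]
    - [0.08,-0.6,0,-0.88]
    - [0.08,-0.6,0,-0.88]
    - [0.08,-0.6,0,-0.88]

```text
t: 8.75
eef_pos: [543.3, 132.6, 231.0]
tcp_rot: [-3.141, 0.001, 0.697]
ft_force: [1.0, -0.4, -0.6]
opening: 0.999
grip_force: 0.0
```

Call:
carry_out:
  series:
    - [0.08,-0.6,0,-0.88]
    - [0.08,-0.6,0,-0.88]
    - [0.08,-0.6,0,-0.88]
    - [0.08,-0.6,0,-0.88]
    - [0.08,-0.6,0,-0.88]

```text
t: 9.25
eef_pos: [563.3, -17.5, 231.1]
tcp_rot: [-3.141, 0.001, 0.236]
ft_force: [0.1, -0.0, 0.8]
opening: 1.0
grip_force: 0.0
```

Call:
carry_out:
  series:
    - [0,0,0,0]
    - [0,0,0,0]
    - [0,0,0,0]
    - [0,0,0,0]
    - [0,0,0,0]

```text
t: 9.75
eef_pos: [563.2, -15.4, 231.5]
tcp_rot: [3.142, 0.0, 0.242]
ft_force: [-0.0, 0.2, -0.6]
opening: 1.001
grip_force: 0.0
```

```bash
cat > blk.py <<'E'
from h import *
cal=env.calibration('wrist');im=shot('wrist')
print(look('wrist','push_handle'),look('wrist','push_block'))
c=(569,-22)
outs=[]
for z in(90,18):
    g=np.array([[proj('wrist',(c[0]+(200-i)*.6,c[1]-(j-200)*.6,z),cal) for j in range(400)] for i in range(400)],np.float32)
    o=cv2.remap(im,g[...,0],g[...,1],cv2.INTER_CUBIC);outs.append(o)
cv2.imwrite('pics/g.png',np.hstack(outs)[:,:,::-1])
E
python3 blk.py
```

```text
[(0.91, 259.0, 157.6), (0.51, 14.4, 149.3)] [(0.84, 260.5, 152.9)]
```

View pics/g.png

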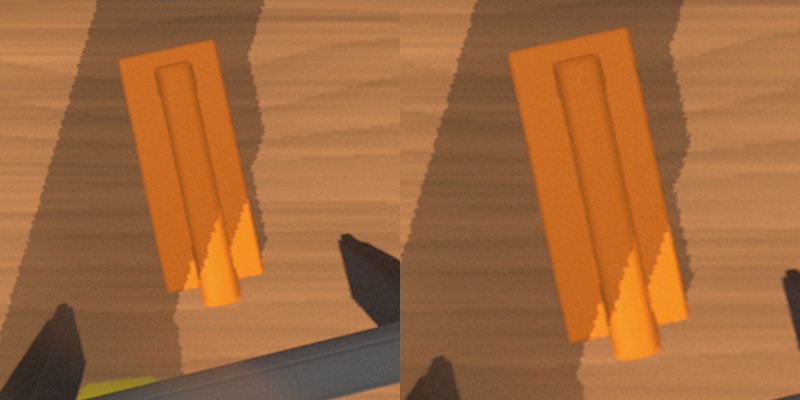

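The rectified view puts the orange bar's midpoint at (197,184), so the block is at (578, −21) with its axis at +11.6°. Descend and grip.

Call:
carry_out:
  series:
    - [0.3,-0.11,-0.6,-0.37]
    - [0,0,-0.6,0]
    - [0,0,-0.6,0]
    - [0,0,-0.6,0]
    - [0,0,-0.6,0]

```text
t: 10.4
eef_pos: [578.3, -21.6, 80.4]
tcp_rot: [3.141, -0.0, 0.201]
ft_force: [-0.0, 0.2, -1.2]
opening: 0.998
grip_force: 0.0
```

Call:
carry_out:
  series:
    - [0,0,-0.05,0]
    - [0,0,0,0]
    - [0,0,0,0]
    - [0,0,0,0]
    - [0,0,0,0]

```text
t: 10.9
eef_pos: [578.7, -21.8, 80.1]
tcp_rot: [3.141, -0.002, 0.201]
ft_force: [0.4, -0.1, 0.4]
opening: 0.997
grip_force: 0.0
```

Call:
carry_out:
  series:
    - [0,0,0,0]
    - [0,0,0,0]
    - [0,0,0,0]
    - [0,0,0,0]
    - [0,0,0,0]
  fingers: 1

```text
t: 11.4
eef_pos: [578.2, -21.7, 78.9]
tcp_rot: [3.142, 0.0, 0.201]
ft_force: [-0.7, -0.2, -0.6]
opening: 0.636
grip_force: 0.0
```

Call:
carry_out:
  series:
    - [0,0,0,0]
    - [0,0,0,0]
    - [0,0,0,0]
    - [0,0,0,0]
    - [0,0,0,0]

```text
t: 11.9
eef_pos: [578.2, -21.7, 78.9]
tcp_rot: [-3.141, 0.0, 0.201]
ft_force: [-0.0, 0.8, -3.3]
opening: 0.232
grip_force: 30.0
```

Call:
carry_out:
  series:
    - [0,0,0,0]
    - [0,0,0,0]
    - [0,0,0,0]
    - [0,0,0,0]
    - [0,0,0,0]

```text
t: 12.4
eef_pos: [578.2, -21.7, 78.9]
tcp_rot: [-3.142, 0.0, 0.201]
ft_force: [0.1, 0.3, -3.2]
opening: 0.232
grip_force: 30.0
```

Gripped at 22 mm opening. Lift, go back in x while turning, then across to in front of the rack.

Call:
carry_out:
  series:
    - [0,0,0.3,0]
    - [0,0,0.6,0]
    - [0,0,0.6,0]
    - [0,0,0.6,0]
    - [0,0,0.34,0]

```text
t: 12.9
eef_pos: [578.6, -21.9, 203.1]
tcp_rot: [3.141, -0.002, 0.201]
ft_force: [0.0, -0.7, -4.0]
opening: 0.228
grip_force: 30.0
```

Call:
carry_out:
  series:
    - [-0.4,0,0,0.87]
    - [-0.6,0,0,0.87]
    - [-0.6,0,0,0.87]
    - [-0.6,0,0,0.87]
    - [-0.4,-0.2,0,0.87]

```text
t: 13.4
eef_pos: [446.1, -31.2, 200.8]
tcp_rot: [-3.141, 0.001, 0.661]
ft_force: [0.3, -0.5, -4.2]
opening: 0.23
grip_force: 30.0
```

Call:
carry_out:
  series:
    - [0,-0.5,0,0.87]
    - [0,-0.6,0,0.87]
    - [0,-0.6,0,0.87]
    - [0,-0.6,0,0.87]
    - [0,-0.6,0,0.87]

```text
t: 13.9
eef_pos: [448.0, -178.0, 200.9]
tcp_rot: [3.142, 0.0, 1.116]
ft_force: [-0.9, 0.7, -3.9]
opening: 0.23
grip_force: 30.0
```

Call:
carry_out:
  series:
    - [0,-0.6,0,0.87]
    - [0,-0.6,0,0.87]
    - [0,-0.6,0,0.87]
    - [0,-0.5,0,0.87]
    - [0,-0.2,0,0.87]

```text
t: 14.4
eef_pos: [448.0, -303.9, 200.6]
tcp_rot: [3.142, 0.0, 1.57]
ft_force: [0.8, 1.1, -3.4]
opening: 0.226
grip_force: 30.0
```

Call:
carry_out:
  series:
    - [0,0,0,0]
    - [0,0,0,0]
    - [0,0,0,0]
    - [0,0,0,0]
    - [0,0,0,0]

```text
t: 14.9
eef_pos: [448.4, -301.3, 201.1]
tcp_rot: [3.141, 0.0, 1.568]
ft_force: [0.5, 0.3, -4.3]
opening: 0.23
grip_force: 30.0
```

```bash
cat > ov.py <<'E'
from h import *
import sys
nm=sys.argv[1];cx,cy,yw=map(float,sys.argv[2:5])
R=np.array([[np.cos(yw),-np.sin(yw)],[np.sin(yw),np.cos(yw)]])
def W(x,y,z): p=R@[x,y];return (p[0]+cx,p[1]+cy,z)
L=[[(-80,-100,20),(80,-100,20),(80,100,20),(-80,100,20),(-80,-100,20)],[(56,-75,165),(56,75,165)],[(56,35,150),(-42,35,150),(-54,35,164)],[(56,-35,150),(-42,-35,150),(-54,-35,164)],[(-8,0,165),(8,0,165)]]
outs=[]
for cam,(u0,u1,v0,v1) in (('top',(300,400,130,230)),('scene',(100,210,170,280))):
    im=shot(cam);k=400/(u1-u0);o=cv2.resize(im[v0:v1,u0:u1],(400,400),interpolation=cv2.INTER_CUBIC)
    for l in L:
        q=np.array([(proj(cam,W(*p))-[u0,v0]+.5)*k for p in l]);cv2.polylines(o,[np.int32(q.round())],False,(0,255,0),1,cv2.LINE_AA)
    outs.append(o)
cv2.imwrite(f'pics/{nm}.png',np.hstack(outs)[:,:,::-1])
s=env.state();print(s['t'],s['eef_pos'],s['tcp_rot'],s['ft_force'],s['opening'])
E
python3 ov.py i 559 -304 0
```

```text
15.0 [ 448.36949786 -301.44167722  201.04489686] [3.14143949e+00 7.24260905e-05 1.56791188e+00] [ 0.25641462  0.26173696 -4.18822836] 0.2314749921173327
```

View pics/i.png

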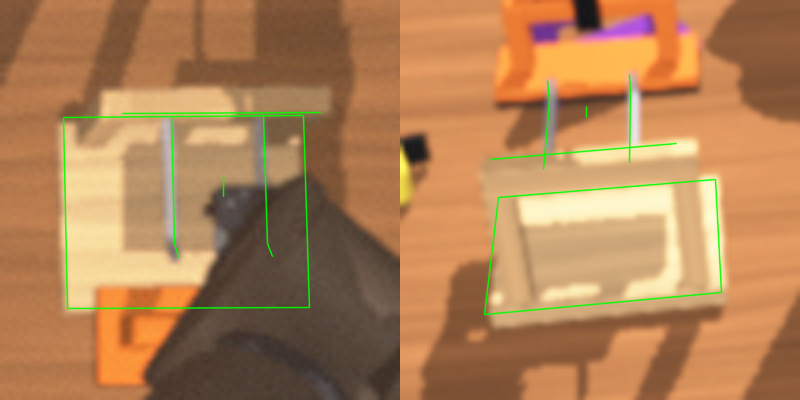

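The overlay shows the prongs at about (170,118)–(174,258) and (260,118). That puts the rack about 4 mm to +y of the guess, at roughly (557, −300) with yaw 0, so the current y is right. Drop 10 mm, then move forward.

Call:
carry_out:
  series:
    - [0,0,-0.2,0]
    - [0.2,0,0,0]
    - [0.2,0,0,0]
    - [0.2,0,0,0]
    - [0.2,0,0,0]

```text
t: 15.5
eef_pos: [489.5, -301.8, 191.0]
tcp_rot: [3.141, 0.0, 1.568]
ft_force: [-0.3, -0.2, -3.1]
opening: 0.227
grip_force: 30.0
```

Call:
carry_out:
  series:
    - [0.2,0.02,0,0]
    - [0.2,0,0,0]
    - [0.2,0,0,0]
    - [0.2,0,0,0]
    - [0.2,0,0,0]

```text
t: 16.0
eef_pos: [539.1, -300.7, 190.9]
tcp_rot: [3.142, -0.0, 1.568]
ft_force: [-0.3, 0.9, -4.1]
opening: 0.232
grip_force: 30.0
```

Call:
carry_out:
  series:
    - [0.2,0,0,0]
    - [0.1,0,0,0]
    - [0,0,0,0]
    - [0,0,0,0]
    - [0,0,0,0]

```text
t: 16.5
eef_pos: [552.9, -300.8, 191.0]
tcp_rot: [-3.141, -0.0, 1.568]
ft_force: [-0.7, 0.3, -3.8]
opening: 0.232
grip_force: 30.0
```

```bash
python3 ov.py j 557 -300 0
```

```text
16.6 [ 552.98051714 -300.82360428  191.05578978] [3.14157430e+00 3.68700144e-06 1.56755457e+00] [ 0.03206925 -0.03380066 -4.48112819] 0.22893269069556063
```

View pics/j.png

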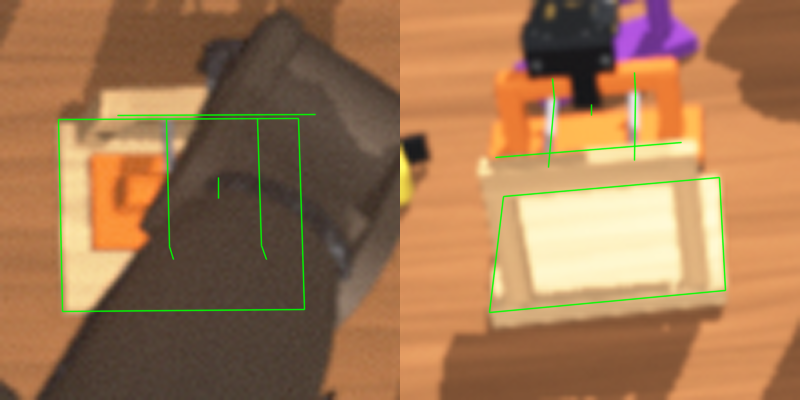

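Both prongs, at (550,120) and (635,115) in the scene half, pass through the handle opening between the posts and under the bar. Lowering.

Call:
carry_out:
  series:
    - [0,0,-0.1,0]
    - [0,0,-0.12,0]
    - [0,0,-0.12,0]
    - [0,0,-0.1,0]
    - [0,0,-0.04,0]

```text
t: 17.1
eef_pos: [553.1, -300.6, 166.0]
tcp_rot: [-3.141, -0.001, 1.568]
ft_force: [0.2, 1.4, -4.5]
opening: 0.228
grip_force: 30.0
```

Call:
carry_out:
  series:
    - [0,0,-0.02,0]
    - [0,0,-0.02,0]
    - [0,0,0,0]
    - [0,0,0,0]
    - [0,0,0,0]

```text
t: 17.6
eef_pos: [553.3, -300.8, 165.1]
tcp_rot: [3.141, 0.0, 1.568]
ft_force: [0.3, 0.2, -4.1]
opening: 0.229
grip_force: 30.0
```

Call:
carry_out:
  series:
    - [0,0,-0.02,0]
    - [0,0,0,0]
    - [0,0,-0.02,0]
    - [0,0,0,0]
    - [0,0,0,0]

```text
t: 18.1
eef_pos: [553.4, -300.9, 164.5]
tcp_rot: [3.14, 0.001, 1.568]
ft_force: [-4.0, 3.0, 9.8]
opening: 0.23
grip_force: 30.0
```

Contact made. Ease off and open partway (the rail is close behind), then rise.

Call:
carry_out:
  series:
    - [0,0,0.01,0]
    - [0,0,0,0]
    - [0,0,0,0]
    - [0,0,0,0]
    - [0,0,0,0]
  fingers: 0

```text
t: 18.6
eef_pos: [553.3, -300.8, 163.3]
tcp_rot: [-3.142, -0.0, 1.568]
ft_force: [-0.8, 0.8, 0.0]
opening: 0.495
grip_force: 0.0
```

Call:
carry_out:
  series:
    - [0,0,0,0]
    - [0,0,0,0]
    - [0,0,0,0]
    - [0,0,0,0]
    - [0,0,0,0]

```text
t: 19.1
eef_pos: [553.3, -300.8, 163.5]
tcp_rot: [3.141, 0.0, 1.568]
ft_force: [-0.2, -0.3, 0.5]
opening: 0.498
grip_force: 0.0
```

Call:
carry_out:
  series:
    - [0,0,0.2,0]
    - [0,0,0.4,0]
    - [0,0,0.6,0]
    - [0,0,0.8,0]
    - [0,0,0.8,0]

```text
t: 19.6
eef_pos: [553.0, -300.6, 305.6]
tcp_rot: [3.142, -0.0, 1.568]
ft_force: [1.3, -0.4, -0.2]
opening: 0.499
grip_force: 0.0
```

Call:
carry_out:
  series:
    - [-0.4,0.4,0,0]
    - [-0.4,0.6,0,0]
    - [-0.2,0.8,0,0]
    - [0,0.8,0,0]
    - [0,0.8,0,0]

```text
t: 20.1
eef_pos: [502.7, -129.5, 304.5]
tcp_rot: [3.14, 0.0, 1.567]
ft_force: [-0.4, 0.2, -0.1]
opening: 0.499
grip_force: 0.0
```

Call:
carry_out:
  series:
    - [0,0.6,0,0]
    - [0,0.2,0,0]
    - [0,0,0,0]
    - [0,0,0,0]
    - [0,0,0,0]

```text
t: 20.6
eef_pos: [503.4, -91.9, 303.4]
tcp_rot: [3.142, 0.0, 1.567]
ft_force: [0.4, -0.9, -0.4]
opening: 0.501
grip_force: 0.0
```

```bash
python3 ov.py k 557 -300 0; sleep 0; python3 - <<'E'
from h import *
a=shot('top')[100:260,100:420];b=env.read_camera('top');print(cv2.absdiff(a,b[100:260,100:420])[30:130,200:300].mean())
o=cv2.imread('pics/k.png');cv2.imwrite('pics/k.png',np.vstack([cv2.resize(o,(400,200)),cv2.resize(a,(400,200))[:,:,::-1]]).repeat(2,0).repeat(2,1)[:600*2][:800])
E
python3 -c "
import cv2;o=cv2.imread('pics/k.png');cv2.imwrite('pics/k.png',cv2.resize(o,(600,600)))"
```

```text
20.7 [503.3110269  -91.76987699 303.33466846] [-3.14141455e+00  1.85491002e-05  1.56648019e+00] [ 0.61418364 -0.16396725 -0.15812541] 0.5026976649286238
1.9620333333333333
```

View pics/k.png

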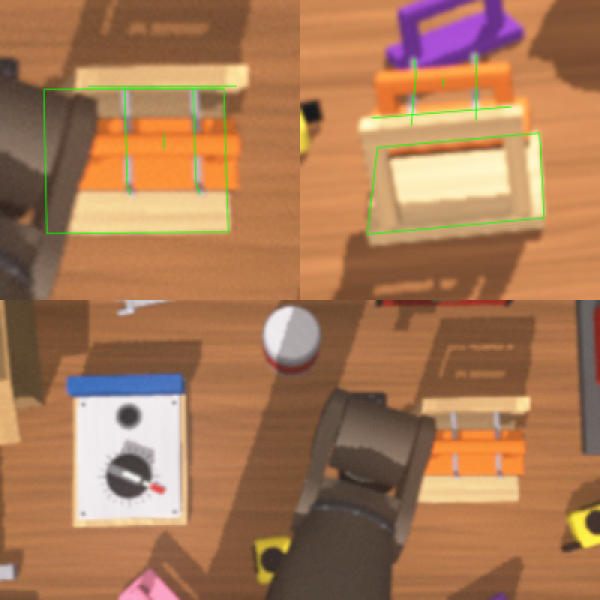

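The block hangs level with its bar across both prongs at the seat (about (160,145)). The dial pointer runs into the red tab, and the frame difference is down to noise. Handing in.

```bash
python3 -c "
from cell import env
print(env.job_done())"
```

```text
the job is handed in; nothing more can be done
None
```

I handed the job in with the orange block hanging still across both prongs and the dial pointer within about 1° of the red index tab; the arm was clear, and no bystander was touched or looked moved.

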